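# Load the swing-lid steamer and set its pull timer

## Task

Swing the steamer's lid arm well clear of the pot, as far as it will readily go, and lay every bun that is on the cutting board side by side in a single layer on the rack inside the pot. Then swing the lid fully back over the pot, and only after that pull the timer's sprung slide out until its tab is level with the metal marker clip, hold it there for a second and let go so that it runs home. Leave the clip where it is set and do not disturb the jar, saucer or ladle.

Things in the scene. Friction and masses are not known exactly. Their poses are not given: they have to be found in the camera images.
- steamer: aluminium steamer pot, fixed; origin at the centre of its underside on the worktop. Outer diameter 270 mm, inner 260, rim 90 mm and flat rack floor 30 mm above the worktop. The lid's pivot post (24 mm thick, 118 mm tall with its hub) stands at x=190, y=-110 mm in the pot's frame; two ear handles, 65 mm up, reach 163 mm from the centre, square to the line to the post
- lid_arm (a joint): swing of the lid arm about the vertical pivot post, rad: 0 = lid exactly over the pot (end stop), growing anticlockwise seen from above, to 1.75 (end stop, the lid off to the robot's right). It stays where left. Lid: disc of 268 mm diameter, underside 97 mm, top 114 mm above the worktop, its centre 220 mm from the pivot
- lid_knob (a point): middle of the black round knob at the centre of the lid, 137 mm above the worktop; knob 30 mm in diameter, from 120 to 154 mm above the worktop, on a 20 mm neck; swings with the lid
- lid_hinge (a point): point on the pivot post's axis at the height of lid_knob
- board: acacia cutting board, 340 (x) x 220 (y) x 18 mm, does not move; origin at the centre of its underside
- bun0: frozen knife-cut bun, a cream rounded block 44 (x) x 76 (y) x 42 (z) mm, about 90 g; origin at the centre of its underside. Starts lying on the board; may be absent
- bun1: frozen knife-cut bun, a cream rounded block 44 (x) x 76 (y) x 42 (z) mm, about 90 g; origin at the centre of its underside. Starts lying on the board; may be absent
- bun2: frozen knife-cut bun, a cream rounded block 44 (x) x 76 (y) x 42 (z) mm, about 90 g; origin at the centre of its underside. Starts lying on the board; may be absent
- bun3: frozen knife-cut bun, a cream rounded block 44 (x) x 76 (y) x 42 (z) mm, about 90 g; origin at the centre of its underside. Starts lying on the board; may be absent
- bun4: frozen knife-cut bun, a cream rounded block 44 (x) x 76 (y) x 42 (z) mm, about 90 g; origin at the centre of its underside. Starts lying on the board; may be absent
- timer: white pull timer, fixed; origin at the centre of its housing's underside. Housing 90 x 85 x 70 mm; a flat deck 70 mm wide and 12 mm high runs from it along its -x (towards the robot) to x=-250 mm. The slide runs along the middle of the deck
- timer_slide (a joint): how far the timer's slide is pulled out along the timer's -x, m: 0 = home, 0.12 = end; a spring pulls it home (about 2.5 N at home, 7 N at 0.1 m) and it runs back damped within about 2 s
- slide_tab (a point): grip point in the slide's upright black tab, 58 mm above the worktop. Tab 12 mm thick along the timer's x, 36 mm wide along y, its top 77 mm and foot 26 mm above the worktop; at home it stands 55 mm from the housing's face, so the fingers fit before and behind it
- clip_mark (a point): top of the steel marker clip (10 x 10 mm, 36 mm tall, with a small tooth towards the slide) on the deck's left edge, 41 mm to the timer's +y from the slide's middle line. The tab is level with it when both have the same x in the timer's frame; it is set 45 to 95 mm out from the tab's home
- jar: glass spice jar with red screw lid, 56 mm diameter, 105 mm tall; origin under its centre; leave alone
- saucer: blue saucer, 150 mm diameter; origin under its centre; leave alone
- ladle: stainless ladle, bowl 80 mm diameter, handle 260 mm along its +y; origin under the bowl; leave alone
Things that resemble listed ones, but are neither listed nor needed, are in the scene too. Leave any pink, purple or turquoise look-alike of the bun0 alone.

How it is judged:
On the way, in this order (a step that is already met when the one before it is completed fails the run):
1. the lid arm is swung clear of the pot (value of joint lid_arm above 1.3 rad), for 0.2 s.
2. with the lid still clear, every bun lies on the rack in the pot in one layer (horizontal distance between each of bun0, bun1, bun2, bun3, bun4 and steamer below 0.118 m and z of bun0 in the frame of steamer between 0.015 and 0.052 m and z of bun1 in the frame of steamer between 0.015 and 0.052 m and z of bun2 in the frame of steamer between 0.015 and 0.052 m and z of bun3 in the frame of steamer between 0.015 and 0.052 m and z of bun4 in the frame of steamer between 0.015 and 0.052 m and value of joint lid_arm above 1.2 rad), for 0.3 s.
3. the lid is back over the pot (value of joint lid_arm below 0.08 rad), for 0.2 s.
4. the timer's tab is held level with the marker clip (x of slide_tab in the frame of clip_mark between -0.006 and 0.006 m and value of joint lid_arm below 0.1 rad), for 0.5 s.
At the end, for the whole second after the job is handed in: every bun present lies on the pot's rack in one layer (origin within 118 mm of the pot's axis and less than 22 mm above the rack), the lid is within 0.1 rad of fully over the pot, and the timer's slide has run home (within 15 mm) after being held within 6 mm of the marker clip for half a second (horizontal distance between each of bun0, bun1, bun2, bun3, bun4 and steamer below 0.118 m and z of bun0 in the frame of steamer between 0.015 and 0.052 m and z of bun1 in the frame of steamer between 0.015 and 0.052 m and z of bun2 in the frame of steamer between 0.015 and 0.052 m and z of bun3 in the frame of steamer between 0.015 and 0.052 m and z of bun4 in the frame of steamer between 0.015 and 0.052 m and value of joint lid_arm below 0.1 rad and value of joint timer_slide below 0.015 m); the robot touches nothing.
It fails at once if the marker clip is shifted more than 8 mm (distance of clip_mark from where it was at the start of the episode above 0.008 m).
It fails at once if a bystander is moved more than 30 mm (distance of any of jar, saucer, ladle from where it was at the start of the episode above 0.03 m).
It fails at once if the slide is pulled before the lid is back over the pot (value of joint timer_slide above 0.03 m and value of joint lid_arm above 0.15 rad).
Of bun0, bun1, bun2, bun3, bun4 only 3 to 5 are there at a start; the rules pass over those that are not, and their reading is None.
At some moment in a run one of bun0, bun1, bun2, bun3, bun4 may be knocked a few centimetres aside while the robot is not near it.
Once in a run the grip may slacken for a moment while it holds something.
It also fails if it takes over 208 s, if anything falls off the work surface, if the arm or the gripper's body presses on something with over 40 N, if the wrist force passes 120 N, or if a joint passes its speed limit or range.

## Robot

A 6-joint arm with a two-finger parallel gripper is mounted at the origin on the work surface. World frame = base frame: x ahead of the robot, y to its left, z up, the work surface at z = 0. Lengths are in m, angles in rad, forces in N, time in s.
With the tool pointing down it reaches from about 0.4 to 0.825 m from the base axis. Payload 7 kg.
Tool frame: the origin (TCP) lies at the very end of the fingers, on their centre line; the grasp point (between the pads) lies 19 mm behind it (arm.grasp_offset is the distance from the TCP to the grasp point, in m); z points along the fingers, y is the line along which they close (so a half turn about z gives the same grasp; the last joint's range is limited). The gripper opens to 88 mm and grips with 3 to 60 N. Pads are 19 mm wide; open, the fingers measure 130 mm over their backs; the gripper's body (78 mm by 193 mm) begins 47 mm behind the grasp point.
Start: joints at [1.459, 0.359, 0.012, 0, -1.224, -0.288], TCP at [0.263, 0.622, 0.227] pointing down, gripper open.
Joint ranges: [-3.07, 3.07], [-1.43, 2.12], [-1.02, 1.25], [-3.03, 1.67], [-3.05, -0], [-3.03, 3.03]. Speed limits (rad/s): [2.39, 2.39, 3.01, 3.14, 3.14, 3.14].

## Interface

Orientations are given as [roll, pitch, yaw] about the fixed x, y, z axes, in that order (R = Rz(yaw) Ry(pitch) Rx(roll)).
In Python, from station import get_state, cams, arm, nets gives the robot as it stands.
- The arm moves only by the shell command python3 -m creep 'ROWS' [FORCE]. ROWS is a JSON object of lists of equal length, an entry for each row: "translation": the shift along the world's x, y, z in mm, a list of three; "spin": the turn about the world's z in rad; "gripper": the opening, from 0 (shut) to 1 (fully open). In form: {"translation": [[dx, dy, dz], ...], "spin": [spin, ...], "gripper": [gripper, ...]}. A call has 1 to 8 rows; each row shifts and turns the commanded pose from where the row before left it; what a row does not reach is not made up. A row lasts 1/10 s, in which the tool goes at most 50 mm and 8.59 degrees, less where a joint would pass 70% of its speed; a pose out of reach is approached as far as the arm can. A call is refused whole if a number of a shift passes 50 or a number of a turn 0.15, either way. A call with a gripper value outside its range is refused whole. The fingers move at their own pace and stop on an object; FORCE is the grip in N (left out, the last holds). Time passes only in rows, so rows that do not move let the fingers close. It gives the time, the measured TCP pose, the force, the opening and the grip force at its end, in the units of the state.
- get_state(): the state, without advancing time (a new reading comes with each control period).
- cams.grab_frame(name): name is "scene" or "top" or "wrist"; returns a dict with "img" (480x640x3 uint8, red, green, blue), "mtx" (3x3 intrinsics, pixels), "R" (3x3) and "t" (3): a world point X has camera coordinates R X + t. Camera axes: x right, y down, z forward; pixel columns grow to the right and rows downward; lengths in m; the calibration is good to about 2 mm. The wrist camera is an equidistant fisheye: a pixel r from the principal point sees the ray r / f radians off the axis. A picture is of the moment at which its call begins. There is no depth.
- arm.job_done(): hands the job in; it is judged then, once.
Trained networks look in the newest picture that a camera, given by its name, has taken for a name from the list of things; names that differ only in an ending like _2 or _b are one class to them, and where a whole thing is asked for, a point or a joint stands for the part that bears it (a point fixed in the world has none). Each returns a list of dicts, best first, with "confidence" (0 to 1); they miss things now and then, are a little off and sometimes report something else, mostly with a low value. They report only what shows in the picture. A call takes as long as a camera call. They do not tell look-alikes from the thing itself.
- nets.search_frame(camera, label): "centre" ([x, y, z] in m, in world coordinates, good to about 4 mm: the middle of the surface that is visible of it).
- nets.pinpoint(camera, label): "centre" ([x, y, z] in m, in world coordinates, good to about 4 mm: a listed point, or the origin of a listed thing).
The state is a dict: "t": time; "q": joint angles; "qd": joint speeds; "joint_efforts": joint torques, N m; "eef_pos": TCP position; "ee_rot": TCP orientation; "force": force on the tool from outside, world axes, zero at the start; "moment": the same for the moment, N m; "width": finger opening in m; "gripper_force": force on a finger pad.
Only numpy, scipy, OpenCV 4.12 (cv2) and the standard library are available. Lean on these libraries where they do the work, as an engineer would, in place of code of your own. Each camera call takes 0.05 s, during which the arm holds its last target. There are 200 camera calls.

## Working session

There is one attempt and no reset: what is moved stays moved. The work goes in short steps, Python scripts to look and compute and a shell command to move; the robot and the scene stay as the last step left them, time stands still between calls to the robot, and variables do not carry over. Pictures are saved under pics/ and viewed, at most 14 in all, crops included, and the job is handed in when it is done.

```bash
ls; mkdir -p pics
cat > h.py <<'E'
import numpy as np, cv2
from station import get_state, cams, arm, nets
def save(cam,fn):
    f=cams.grab_frame(cam); cv2.imwrite('pics/'+fn,f['img'][:,:,::-1]); return f
def pix(f,X):
    c=f['R']@np.array(X)+f['t']; p=f['mtx']@c; return (p[:2]/p[2]).round(0)
def ground(f,uv,z):
    d=f['R'].T@np.linalg.inv(f['mtx'])@np.array([uv[0],uv[1],1.]); o=-f['R'].T@np.array(f['t'])
    return (o+d*(z-o[2])/d[2]).round(4)
def show(cam,lab,kind='pinpoint',f=None):
    for r in getattr(nets,kind)(cam,lab):
        print(cam,lab,kind,np.round(r['centre'],3),round(r['confidence'],2), pix(f,r['centre']) if f else '')
E
python3 - <<'E'
from h import *
f=save('top','a.png'); 
for l in ['steamer','lid_knob','lid_hinge','board','bun0','timer','slide_tab','clip_mark','jar','saucer','ladle']: show('top',l,f=f)
g=save('scene','b.png')
for l in ['lid_knob','lid_hinge','bun0','slide_tab','clip_mark','steamer','timer']: show('scene',l,f=g)
s=get_state(); print(s['t'],s['eef_pos'],s['ee_rot'],s['force'],s['width'])
E
```

```text
pics
top steamer pinpoint [ 0.53  -0.03  -0.005] 0.68 [323. 228.]
top lid_knob pinpoint [ 0.515 -0.076  0.132] 0.97 [343. 228.]
top lid_hinge pinpoint [ 0.73  -0.114  0.136] 0.7 [356. 143.]
top board pinpoint [ 0.508  0.308 -0.001] 0.75 [201. 237.]
top bun0 pinpoint [ 0.774  0.06  -0.   ] 0.86 [289. 142.]
top bun0 pinpoint [0.398 0.255 0.019] 0.85 [218. 277.]
top bun0 pinpoint [ 0.259  0.266 -0.002] 0.81 [215. 328.]
top bun0 pinpoint [0.446 0.363 0.024] 0.78 [178. 260.]
top bun0 pinpoint [0.571 0.371 0.019] 0.77 [176. 214.]
top bun0 pinpoint [0.506 0.258 0.017] 0.7 [217. 237.]
top bun0 pinpoint [0.224 0.402 0.003] 0.61 [164. 342.]
top timer pinpoint [ 0.601 -0.283  0.004] 0.82 [413. 201.]
top slide_tab pinpoint [0.574 0.372 0.017] 0.61 [176. 213.]
top slide_tab pinpoint [ 0.505 -0.296  0.064] 0.58 [424. 233.]
top slide_tab pinpoint [0.508 0.259 0.019] 0.44 [217. 236.]
top clip_mark pinpoint [ 0.455 -0.26   0.036] 0.54 [409. 253.]
top jar pinpoint [0.768 0.191 0.002] 0.7 [243. 144.]
top saucer pinpoint [ 0.546  0.568 -0.002] 0.69 [106. 225.]
top saucer pinpoint [ 0.561 -0.537 -0.002] 
[... 488 characters left out ...]
9.]
scene bun0 pinpoint [0.576 0.368 0.017] 0.69 [463. 279.]
scene bun0 pinpoint [0.446 0.361 0.017] 0.66 [449. 247.]
scene bun0 pinpoint [0.264 0.271 0.002] 0.62 [407. 213.]
scene bun0 pinpoint [ 0.225  0.399 -0.001] 0.59 [442. 202.]
scene slide_tab pinpoint [ 0.502 -0.291  0.066] 0.54 [231. 273.]
scene slide_tab pinpoint [ 0.77   0.192 -0.   ] 0.33 [419. 345.]
scene clip_mark pinpoint [ 0.452 -0.259  0.033] 0.36 [243. 266.]
scene steamer pinpoint [ 0.532 -0.029 -0.001] 0.71 [325. 287.]
scene timer pinpoint [ 0.596 -0.287 -0.   ] 0.94 [236. 314.]
1.0 [0.26274391 0.62173018 0.22652898] [ 3.14155717e+00 -2.83918469e-05 -3.99761778e-01] [-0.28750872 -0.44643403 -0.25179549] 0.08767957737808013
```

View pics/a.png

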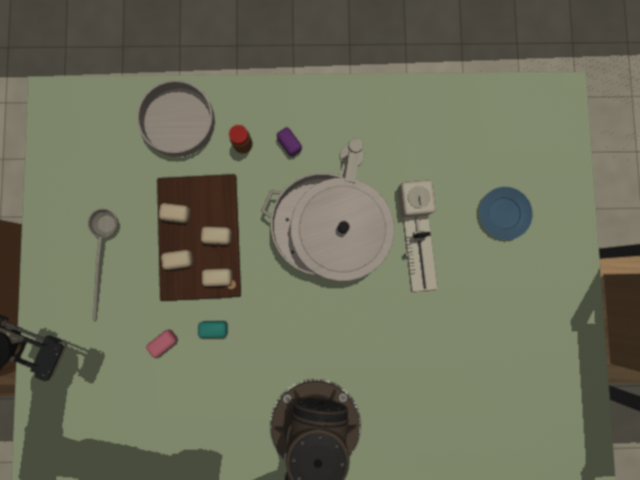

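View pics/b.png

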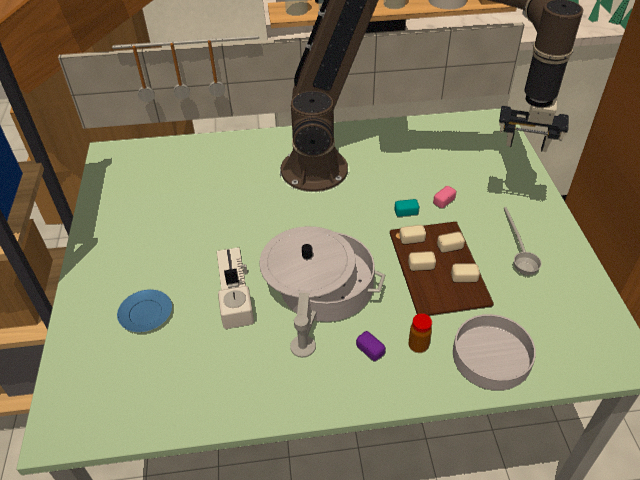

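Four cream buns lie on the board, at top-view pixels (174,213), (215,236), (176,260) and (216,278). The purple (289,142), turquoise (212,329) and pink (161,343) blocks are look-alikes lying off the board, so I leave them. The lid knob is at (343,228) and stands about 0.22 rad open. The slide tab is at (422,235) and the clip at about (409,253). Next I move above the knob.

```bash
python3 - <<'E'
from h import *
f=cams.grab_frame('top'); im=f['img'][150:320,130:330]; cv2.imwrite('pics/c.png',cv2.resize(im,None,fx=4,fy=3.5,interpolation=2)[:600,:800,::-1])
hsv=cv2.cvtColor(f['img'],cv2.COLOR_RGB2HSV); i=f['img'].astype(int)
m=((i.min(2)>120)).astype(np.uint8); m[:, :155]=0; m[:,242:]=0; m[:170]=0; m[305:]=0
for c in cv2.findContours(m,0,2)[0]:
    if cv2.contourArea(c)>100:
        r=cv2.minAreaRect(c); b=cv2.boxPoints(r); P=np.array([ground(f,p,0.055) for p in b])[:,:2]
        e=[P[1]-P[0],P[2]-P[1]]; L=max(e,key=np.linalg.norm); print(P.mean(0).round(3),[np.linalg.norm(x).round(3) for x in e],'long axis deg',np.degrees(np.arctan2(L[1],L[0])).round(1)%180)
E
python3 -m creep '{"translation":[[16,-44,0],[16,-44,0],[16,-44,0],[16,-44,0],[16,-44,0],[16,-44,0],[16,-44,0],[16,-44,0]],"spin":[0.015,0.015,0.015,0.015,0.015,0.015,0.015,0.015],"gripper":[1,1,1,1,1,1,1,1]}'
python3 -m creep '{"translation":[[16,-44,0],[16,-44,0],[16,-44,0],[16,-44,0],[16,-44,0],[16,-44,0],[12,-36,0],[0,-10,0]],"spin":[0.015,0.015,0.015,0.015,0.015,0.015,0.015,0],"gripper":[1,1,1,1,1,1,1,1]}'
```

```text
[0.399 0.254] [np.float64(0.051), np.float64(0.022)] long axis deg 93.6
[0.511 0.255] [np.float64(0.053), np.float64(0.021)] long axis deg 89.1
t: 1.85
eef_pos: [0.391, 0.268, 0.227]
ee_rot: [-3.141, -0.0, -0.279]
force: [1.5, 0.8, 0.7]
width: 0.0879
gripper_force: 0.0
t: 2.65
eef_pos: [0.4995, -0.0432, 0.2264]
ee_rot: [3.141, 0.0, -0.177]
force: [-0.0, 1.1, 0.7]
width: 0.0883
gripper_force: 0.0
```

View pics/c.png

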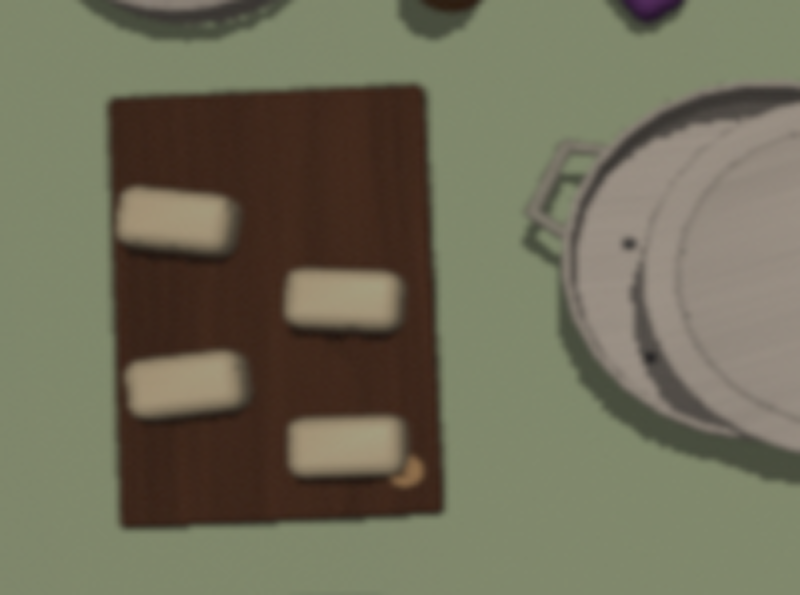

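The crop shows four cream buns on the board at crop pixels (178,220), (343,298), (187,384) and (347,446), all with their long axes roughly along world y. These are the ones to move. Next I refine the knob position.

```bash
python3 -m creep '{"translation":[[0,0,0],[0,0,0]],"spin":[0,0],"gripper":[1,1]}'
python3 - <<'E'
from h import *
for c in ['wrist','scene','top']: 
    cams.grab_frame(c); show(c,'lid_knob'); show(c,'lid_hinge'); show(c,'steamer')
print(get_state()['eef_pos'],get_state()['ee_rot'])
E
```

```text
t: 2.85
eef_pos: [0.4986, -0.0401, 0.2266]
ee_rot: [-3.141, -0.0, -0.176]
force: [0.4, -0.2, 0.5]
width: 0.0876
gripper_force: 0.0
wrist lid_knob pinpoint [ 0.514 -0.075  0.134] 0.9 
wrist steamer pinpoint [ 0.535 -0.026 -0.003] 0.88 
scene lid_knob pinpoint [ 0.516 -0.074  0.139] 0.79 
scene lid_hinge pinpoint [ 0.733 -0.11   0.138] 0.91 
scene lid_hinge pinpoint [0.575 0.366 0.017] 0.56 
scene lid_hinge pinpoint [0.548 0.562 0.002] 0.18 
scene steamer pinpoint [ 0.535 -0.029  0.002] 0.61 
scene steamer pinpoint [ 0.448 -0.254  0.035] 0.36 
top lid_knob pinpoint [0.546 0.569 0.002] 0.51 
top lid_hinge pinpoint [0.508 0.31  0.   ] 0.16 
top steamer pinpoint [ 0.728 -0.111  0.139] 0.59 
[ 0.49873542 -0.04012855  0.22655326] [ 3.14158370e+00 -7.07687951e-06 -1.74536542e-01]
```

```bash
python3 -m creep '{"translation":[[8,-17,0],[8,-17,0],[0,0,-25],[0,0,-25],[0,0,-25],[0,0,-25],[0,0,-3],[0,0,0]],"spin":[0,0,0,0,0,0,0,0],"gripper":[1,1,1,1,1,1,1,1]}' 30
python3 -m creep '{"translation":[[0,0,0],[0,0,0],[0,0,0],[0,0,0],[0,0,0],[0,0,0]],"spin":[0,0,0,0,0,0],"gripper":[0,0,0,0,0,0]}' 30
```

```text
t: 4.25
eef_pos: [0.5146, -0.0744, 0.1235]
ee_rot: [3.141, 0.001, -0.175]
force: [0.2, -0.8, 0.7]
width: 0.0874
gripper_force: 0.0
t: 4.85
eef_pos: [0.5148, -0.0743, 0.1237]
ee_rot: [-3.142, -0.0, -0.175]
force: [-0.3, -0.5, -0.2]
width: 0.045
gripper_force: 0.0
```

```bash
python3 -m creep '{"translation":[[0,0,0],[0,0,0],[0,0,0],[0,0,0]],"spin":[0,0,0,0],"gripper":[0,0,0,0]}' 30
python3 - <<'E'
import numpy as np
a=np.radians(np.arange(170,261,6)); p=219*np.c_[np.cos(a),np.sin(a)]; print(np.diff(p,axis=0).round(0).astype(int).tolist())
E
```

```text
t: 5.25
eef_pos: [0.5147, -0.0743, 0.1235]
ee_rot: [3.141, 0.0, -0.175]
force: [-0.9, -0.3, 0.4]
width: 0.0296
gripper_force: 30.0
[[-3, -23], [0, -23], [2, -23], [4, -23], [7, -22], [9, -21], [11, -20], [13, -19], [15, -17], [17, -16], [18, -14], [20, -12], [21, -10], [22, -7], [22, -5]]
```

```bash
python3 -m creep '{"translation":[[-3,-23,0],[0,-23,0],[2,-23,0],[4,-23,0]],"spin":[0.08,0.08,0.08,0.08],"gripper":[0,0,0,0]}'
python3 -m creep '{"translation":[[7,-22,0],[9,-21,0],[11,-20,0],[13,-19,0]],"spin":[0.08,0.08,0.08,0.08],"gripper":[0,0,0,0]}'
python3 - <<'E'
from h import *
s=get_state(); print(s['q'].__repr__(),s['force'])
for c in ['top','scene']: 
    cams.grab_frame(c); show(c,'lid_knob')
E
```

```text
t: 5.65
eef_pos: [0.5169, -0.1664, 0.1236]
ee_rot: [-3.141, 0.001, 0.15]
force: [-0.5, 4.8, 2.7]
width: 0.0293
gripper_force: 30.0
t: 6.05
eef_pos: [0.5565, -0.249, 0.1237]
ee_rot: [-3.14, 0.002, 0.469]
force: [-2.9, 3.9, 5.6]
width: 0.0295
gripper_force: 30.0
array([-1.00693466e-01,  3.37431915e-01, -2.70433843e-01,  3.03727581e-05,
       -9.65652985e-01,  2.14080955e+00]) [-2.91143097  3.88295858  5.63593036]
scene lid_knob pinpoint [ 0.562 -0.248  0.136] 0.73
```

```bash
python3 -m creep '{"translation":[[15,-17,0],[17,-16,0],[18,-14,0],[20,-12,0]],"spin":[0.06,0.06,0.06,0.06],"gripper":[0,0,0,0]}'
python3 -m creep '{"translation":[[16,-8,0],[12,-4,0],[0,0,0]],"spin":[0.04,0.04,0],"gripper":[0,0,0]}'
python3 - <<'E'
from h import *
s=get_state(); print(s['q'].__repr__(),s['force'])
for c in ['top','scene']: 
    cams.grab_frame(c); show(c,'lid_knob'); show(c,'lid_hinge')
E
```

```text
t: 6.65
eef_pos: [0.6268, -0.3082, 0.1238]
ee_rot: [-3.14, 0.002, 0.708]
force: [-4.9, 0.8, 6.5]
width: 0.0294
gripper_force: 30.0
t: 6.95
eef_pos: [0.6565, -0.3213, 0.1238]
ee_rot: [3.141, 0.002, 0.787]
force: [-3.0, -4.4, 5.0]
width: 0.0293
gripper_force: 30.0
array([-0.18832104,  0.51647315,  0.02077526,  0.00267288, -1.07542115,
        2.54507106]) [-3.00401802 -4.41941852  4.97515248]
top lid_hinge pinpoint [ 0.726 -0.115  0.139] 0.79 
top lid_hinge pinpoint [ 0.658 -0.322  0.134] 0.44 
scene lid_knob pinpoint [ 0.655 -0.319  0.137] 0.95
```

```bash
python3 -m creep '{"translation":[[9,-3,0],[9,-3,0],[0,0,0],[0,0,0]],"spin":[0,0,0,0],"gripper":[0,0,0,0]}'
python3 - <<'E'
from h import *
cams.grab_frame('scene'); show('scene','lid_knob')
E
```

```text
t: 7.65
eef_pos: [0.6738, -0.3261, 0.1239]
ee_rot: [3.141, 0.001, 0.785]
force: [-2.6, -4.7, 4.0]
width: 0.0297
gripper_force: 30.0
scene lid_knob pinpoint [ 0.671 -0.323  0.137] 0.65
```

```bash
python3 -m creep '{"translation":[[0,0,0],[0,0,0],[0,0,0],[0,0,0],[0,0,25],[0,0,30],[0,0,30],[0,0,30]],"spin":[0,0,0,0,0,0,0,-0.07],"gripper":[1,1,1,1,1,1,1,1]}'
python3 -m creep '{"translation":[[-10,36,0],[-10,36,0],[-10,36,0],[-10,36,0],[-10,36,0],[-10,36,0],[-10,36,0],[-10,36,0]],"spin":[-0.143,-0.143,-0.143,-0.143,-0.143,-0.143,-0.143,-0.143],"gripper":[1,1,1,1,1,1,1,1]}'
python3 -m creep '{"translation":[[-10,36,0],[-10,36,0],[-10,36,0],[-10,36,0],[-10,36,0],[-10,36,0],[-10,36,0],[-10,36,0]],"spin":[-0.143,-0.143,-0.143,-0.143,-0.143,-0.143,-0.143,-0.143],"gripper":[1,1,1,1,1,1,1,1]}'
cat >> h.py <<'E'
def buns():
    out=[]
    for c in ['scene','top','wrist']:
        cams.grab_frame(c)
        for r in nets.search_frame(c,'bun0')+nets.pinpoint(c,'bun0'):
            p=np.array(r['centre']); 
            if r['confidence']>.35 and 0.33<p[0]<0.69 and 0.19<p[1]<0.43: out.append((c,p.round(3).tolist(),round(r['confidence'],2)))
    for o in sorted(out,key=lambda o:(round(o[1][0]/0.04),o[1][1])): print(o)
    s=get_state(); print(s['t'],s['eef_pos'].round(4),s['ee_rot'].round(3))
E
python3 - <<'E'
from h import *
buns()
save('wrist','d.png')
cams.grab_frame('scene'); show('scene','lid_knob'); show('scene','steamer'); cams.grab_frame('top'); show('top','steamer')
E
```

```text
t: 8.55
eef_pos: [0.6737, -0.325, 0.2396]
ee_rot: [-3.141, -0.0, 0.715]
force: [0.5, -0.2, 0.2]
width: 0.0857
gripper_force: 0.0
t: 9.35
eef_pos: [0.5932, -0.0356, 0.2386]
ee_rot: [-3.141, -0.0, -0.435]
force: [1.5, 0.3, -0.1]
width: 0.0874
gripper_force: 0.0
t: 10.15
eef_pos: [0.513, 0.2524, 0.2387]
ee_rot: [-3.141, 0.001, -1.579]
force: [0.4, 0.2, 0.3]
width: 0.0874
gripper_force: 0.0
('top', [0.398, 0.255, 0.021], 0.93)
('wrist', [0.405, 0.255, 0.059], 0.86)
('scene', [0.416, 0.256, 0.057], 0.89)
('scene', [0.401, 0.256, 0.019], 0.67)
('top', [0.4, 0.256, 0.061], 0.62)
('wrist', [0.399, 0.258, 0.016], 0.7)
('wrist', [0.45, 0.338, 0.056], 0.86)
('scene', [0.443, 0.362, 0.013], 0.96)
('top', [0.444, 0.362, 0.022], 0.73)
('wrist', [0.446, 0.363, 0.021], 0.61)
('top', [0.439, 0.385, 0.06], 0.62)
('top', [0.508, 0.247, 0.061], 0.76)
('wrist', [0.51, 0.253, 0.061], 0.85)
('scene', [0.512, 0.257, 0.019], 0.57)
('scene', [0.525, 0.258, 0.058], 0.72)
('top', [0.508, 0.258, 0.022], 0.77)
('wrist', [0.512, 0.26, 0.019], 0.96)
('wrist', [0.533, 0.274, 0.017], 0.72)
('wrist', [0.564, 0.344, 0.055], 0.68)
('scene', [0.573, 0.369, 0.015], 0.61)
('wrist', [0.573, 0.372, 0.016], 0.81)
10.6 [0.514  0.2499 0.2386] [-3.142  0.    -1.573]
scene lid_knob pinpoint [ 0.674 -0.32   0.138] 0.74 
scene steamer pinpoint [ 0.531 -0.026 -0.001] 0.69 
scene steamer pinpoint [0.572 0.366 0.017] 0.43 
top steamer pinpoint [ 0.533 -0.028 -0.   ] 0.55
```

View pics/d.png

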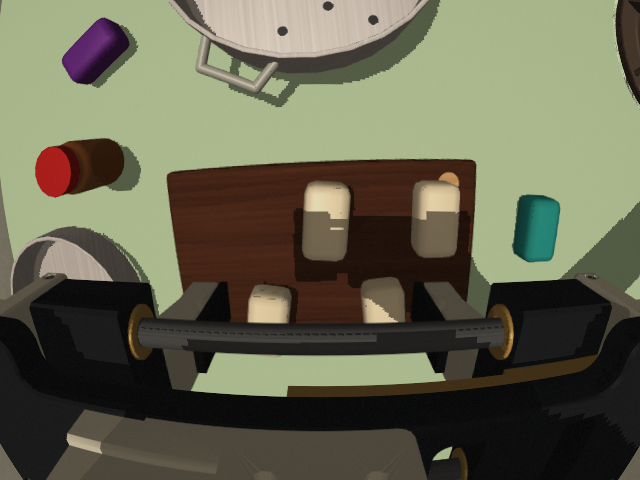

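The wrist view shows the four cream buns at (327,220), (436,218), (270,305) and (383,300). The pot is open at the top edge, and the lid knob at (0.673,-0.322) is at about 1.7 rad. Next I pick the first bun.

```bash
python3 -m creep '{"translation":[[-3,9,-43],[0,0,-43],[0,0,-43],[0,0,-43],[0,0,-30],[0,0,-12],[0,0,0],[0,0,0]],"spin":[0,0,0,0,0,0,0,0],"gripper":[1,1,1,1,1,1,1,1]}' 20
python3 -m creep '{"translation":[[0,0,0],[0,0,0],[0,0,0],[0,0,0],[0,0,0],[0,0,0],[0,0,0],[0,0,0]],"spin":[0,0,0,0,0,0,0,0],"gripper":[0,0,0,0,0,0,0,0]}' 20
```

```text
t: 11.7
eef_pos: [0.5116, 0.2604, 0.0258]
ee_rot: [-3.14, 0.001, -1.572]
force: [-0.2, -0.1, -0.4]
width: 0.0876
gripper_force: 0.0
t: 12.5
eef_pos: [0.5106, 0.2596, 0.0246]
ee_rot: [3.141, -0.0, -1.573]
force: [-1.3, -0.6, 3.7]
width: 0.0446
gripper_force: 19.7
```

```bash
python3 -m creep '{"translation":[[0,0,20],[0,0,35],[0,0,40],[0,0,35],[6,-33,0],[7,-37,0],[7,-37,0],[7,-37,0]],"spin":[0,0,0,0,0,0,0,0],"gripper":[0,0,0,0,0,0,0,0]}' 30
python3 -m creep '{"translation":[[7,-37,0],[7,-37,0],[7,-37,0],[7,-37,0],[7,-30,0],[1,-7,0],[0,0,0],[0,0,0]],"spin":[0,0,0,0,0,0,0,0],"gripper":[0,0,0,0,0,0,0,0]}' 30
python3 - <<'E'
from h import *
s=get_state(); print(s['width'],s['eef_pos']); cams.grab_frame('wrist'); show('wrist','steamer'); cams.grab_frame('scene'); show('scene','bun0')
E
```

```text
t: 13.3
eef_pos: [0.5376, 0.1145, 0.1544]
ee_rot: [3.142, 0.0, -1.572]
force: [1.2, -0.6, -1.6]
width: 0.0442
gripper_force: 29.5
t: 14.1
eef_pos: [0.5735, -0.0689, 0.1543]
ee_rot: [3.141, 0.0, -1.573]
force: [-0.3, 0.5, -1.0]
width: 0.0441
gripper_force: 29.5
0.04405656700482791 [ 0.57346982 -0.06894071  0.15425089]
wrist steamer pinpoint [ 0.575 -0.071  0.149] 0.18 
scene bun0 pinpoint [0.401 0.255 0.018] 0.98 
scene bun0 pinpoint [0.572 0.37  0.015] 0.86 
scene bun0 pinpoint [ 0.219  0.4   -0.003] 0.85 
scene bun0 pinpoint [ 0.77   0.064 -0.002] 0.68 
scene bun0 pinpoint [0.445 0.363 0.015] 0.66 
scene bun0 pinpoint [0.263 0.269 0.   ] 0.64
```

```bash
python3 -m creep '{"translation":[[0,0,-30],[0,0,-35],[0,0,-30],[0,0,-14],[0,0,-6],[0,0,0]],"spin":[0,0,0,0,0,0],"gripper":[0,0,0,0,0,0]}' 
python3 -m creep '{"translation":[[0,0,0],[0,0,0],[0,0,0],[0,0,20],[0,0,35],[0,0,35],[0,0,35]],"spin":[0,0,0,0,0,0,0],"gripper":[0.68,0.68,0.68,0.68,0.68,0.68,0.68]}' 
python3 -m creep '{"translation":[[-17,36,0],[-17,36,0],[-17,36,0],[-17,36,0],[-17,36,0],[-17,36,0],[-17,36,0],[-17,36,0]],"spin":[0,0,0,0,0,0,0,0],"gripper":[1,1,1,1,1,1,1,1]}'
python3 -m creep '{"translation":[[-17,30,0],[-11,6,0],[0,0,0]],"spin":[0,0,0],"gripper":[1,1,1]}'
python3 - <<'E'
from h import *
buns()
for c in ['scene','top']:
    cams.grab_frame(c); show(c,'bun0')
E
```

```text
t: 14.9
eef_pos: [0.5735, -0.0688, 0.0391]
ee_rot: [3.14, -0.0, -1.572]
force: [-0.1, -0.1, -0.4]
width: 0.0444
gripper_force: 29.5
t: 15.6
eef_pos: [0.5737, -0.0694, 0.1666]
ee_rot: [-3.141, 0.0, -1.573]
force: [0.6, -0.3, -0.0]
width: 0.0597
gripper_force: 0.0
t: 16.4
eef_pos: [0.437, 0.2202, 0.1655]
ee_rot: [-3.14, 0.001, -1.573]
force: [0.4, -0.1, 0.8]
width: 0.0875
gripper_force: 0.0
t: 16.7
eef_pos: [0.4087, 0.2557, 0.1652]
ee_rot: [-3.141, 0.001, -1.57]
force: [-0.1, -0.0, -0.4]
width: 0.0876
gripper_force: 0.0
('top', [0.399, 0.239, 0.061], 0.61)
('scene', [0.416, 0.253, 0.056], 0.95)
('wrist', [0.396, 0.254, 0.06], 0.7)
('top', [0.398, 0.256, 0.019], 0.63)
('wrist', [0.398, 0.258, 0.019], 0.71)
('scene', [0.399, 0.26, 0.02], 0.85)
('scene', [0.443, 0.361, 0.013], 0.62)
('wrist', [0.445, 0.364, 0.018], 0.92)
('wrist', [0.443, 0.369, 0.061], 0.88)
('scene', [0.462, 0.357, 0.05], 0.87)
('top', [0.567, 0.367, 0.056], 0.75)
('scene', [0.572, 0.369, 0.016], 0.94)
('top', [0.57, 0.373, 0.02], 0.69)
('scene', [0.586, 0.362, 0.056], 0.77)
17.15 [0.4101 0.2542 0.1645] [ 3.142 -0.    -1.574]
scene bun0 pinpoint [ 0.577 -0.07   0.029] 0.97 
scene bun0 pinpoint [0.575 0.369 0.015] 0.79 
scene bun0 pinpoint [0.26  0.268 0.003] 0.77 
scene bun0 pinpoint [0.769 0.061 0.001] 0.73 
scene bun0 pinpoint [0.401 0.254 0.02 ] 0.71 
scene bun0 pinpoint [0.445 0.36  0.015] 0.6 
scene bun0 pinpoint [ 0.224  0.401 -0.001] 0.59 
top bun0 pinpoint [ 0.261  0.264 -0.002] 0.96 
top bun0 pinpoint [ 0.771  0.062 -0.   ] 0.96 
top bun0 pinpoint [ 0.571 -0.072  0.031] 0.89 
top bun0 pinpoint [0.225 0.403 0.003] 0.81 
top bun0 pinpoint [0.398 0.258 0.021] 0.68 
top bun0 pinpoint [0.57  0.371 0.018] 0.61
```

```bash
python3 -m creep '{"translation":[[-11,3,-15],[0,0,-40],[0,0,-40],[0,0,-30],[0,0,-14],[0,0,0],[0,0,0],[0,0,0]],"spin":[0,0,0,0,0,0,0,0],"gripper":[1,1,1,1,1,1,0,0]}' 25
python3 -m creep '{"translation":[[0,0,0],[0,0,0],[0,0,0],[0,0,0],[0,0,0],[0,0,0],[0,0,0]],"spin":[0,0,0,0,0,0,0],"gripper":[0,0,0,0,0,0,0]}' 30
python3 -m creep '{"translation":[[0,0,20],[0,0,35],[0,0,40],[0,0,35],[9,-30,0],[9,-36,0],[9,-36,0],[9,-36,0]],"spin":[0,0,0,0,0,0,0,0],"gripper":[0,0,0,0,0,0,0,0]}' 30
python3 -m creep '{"translation":[[9,-36,0],[9,-36,0],[9,-36,0],[9,-36,0],[9,-32,0],[9,-12,0],[0,0,0],[0,0,0]],"spin":[0,0,0,0,0,0,0,0],"gripper":[0,0,0,0,0,0,0,0]}' 30
```

```text
t: 18.15
eef_pos: [0.3993, 0.2585, 0.0266]
ee_rot: [-3.14, 0.002, -1.573]
force: [1.1, 0.4, 0.0]
width: 0.0771
gripper_force: 0.0
t: 18.85
eef_pos: [0.3988, 0.2578, 0.0258]
ee_rot: [-3.141, 0.0, -1.573]
force: [-1.3, -0.7, 5.8]
width: 0.0445
gripper_force: 3.0
t: 19.65
eef_pos: [0.4346, 0.1184, 0.1554]
ee_rot: [3.141, 0.0, -1.572]
force: [0.1, 0.2, -1.2]
width: 0.0437
gripper_force: 29.9
t: 20.45
eef_pos: [0.4883, -0.0684, 0.155]
ee_rot: [3.14, 0.0, -1.574]
force: [-0.1, 0.2, 0.1]
width: 0.0439
gripper_force: 29.9
```

```bash
python3 -m creep '{"translation":[[0,0,-30],[0,0,-35],[0,0,-30],[0,0,-15],[0,0,-6],[0,0,0]],"spin":[0,0,0,0,0,0],"gripper":[0,0,0,0,0,0]}' 
python3 -m creep '{"translation":[[0,0,0],[0,0,0],[0,0,0],[0,0,20],[0,0,35],[0,0,35],[0,0,35]],"spin":[0,0,0,0,0,0,0],"gripper":[0.65,0.65,0.65,0.65,0.65,0.65,0.65]}' 
python3 -m creep '{"translation":[[5,36,0],[7,36,0],[7,36,0],[7,36,0],[7,36,0],[7,36,0],[7,36,0],[7,36,0]],"spin":[0,0,0,0,0,0,0,0],"gripper":[1,1,1,1,1,1,1,1]}'
python3 -m creep '{"translation":[[7,36,0],[7,36,0],[7,36,0],[7,30,0],[2,8,0],[0,0,0]],"spin":[0,0,0,-0.04,-0.04,0],"gripper":[1,1,1,1,1,1]}'
python3 - <<'E'
from h import *
buns()
for c in ['scene','top']:
    cams.grab_frame(c); show(c,'bun0')
E
```

```text
t: 21.05
eef_pos: [0.4883, -0.0676, 0.0393]
ee_rot: [3.14, -0.0, -1.572]
force: [-0.2, 0.4, -1.0]
width: 0.0437
gripper_force: 29.9
t: 21.75
eef_pos: [0.4886, -0.0683, 0.1665]
ee_rot: [-3.141, 0.0, -1.573]
force: [0.0, 0.6, -0.5]
width: 0.0569
gripper_force: 0.0
t: 22.55
eef_pos: [0.5429, 0.2213, 0.1652]
ee_rot: [-3.141, 0.001, -1.573]
force: [1.0, 0.2, 0.8]
width: 0.0873
gripper_force: 0.0
t: 23.15
eef_pos: [0.5727, 0.3671, 0.1643]
ee_rot: [3.142, -0.0, -1.652]
force: [-0.4, -0.9, -0.0]
width: 0.0878
gripper_force: 0.0
('scene', [0.459, 0.358, 0.052], 0.7)
('top', [0.444, 0.36, 0.065], 0.72)
('wrist', [0.452, 0.36, 0.06], 0.92)
('scene', [0.446, 0.362, 0.016], 0.56)
('wrist', [0.445, 0.364, 0.017], 0.66)
('top', [0.445, 0.365, 0.02], 0.71)
('top', [0.564, 0.362, 0.061], 0.72)
('wrist', [0.571, 0.366, 0.056], 0.7)
('scene', [0.576, 0.367, 0.016], 0.93)
('wrist', [0.574, 0.372, 0.016], 0.81)
('top', [0.572, 0.374, 0.018], 0.68)
('scene', [0.588, 0.365, 0.056], 0.66)
23.6 [0.5728 0.3652 0.1649] [-3.141  0.    -1.653]
scene bun0 pinpoint [0.443 0.361 0.015] 0.87 
scene bun0 pinpoint [ 0.769  0.066 -0.001] 0.72 
scene bun0 pinpoint [0.574 0.369 0.018] 0.66 
scene bun0 pinpoint [ 0.262  0.268 -0.   ] 0.64 
scene bun0 pinpoint [ 0.573 -0.071  0.031] 0.57 
scene bun0 pinpoint [ 0.224  0.402 -0.   ] 0.55 
top bun0 pinpoint [ 0.771  0.062 -0.004] 0.9 
top bun0 pinpoint [0.445 0.365 0.025] 0.86 
top bun0 pinpoint [0.225 0.402 0.004] 0.81 
top bun0 pinpoint [ 0.488 -0.067  0.034] 0.64 
top bun0 pinpoint [ 0.572 -0.072  0.033] 0.57 
top bun0 pinpoint [0.572 0.37  0.018] 0.57 
top bun0 pinpoint [ 0.259  0.264 -0.002] 0.56
```

```bash
python3 -m creep '{"translation":[[0,5,-15],[0,0,-40],[0,0,-40],[0,0,-30],[0,0,-14],[0,0,0],[0,0,0],[0,0,0]],"spin":[0,0,0,0,0,0,0,0],"gripper":[1,1,1,1,1,1,0,0]}' 25
python3 -m creep '{"translation":[[0,0,0],[0,0,0],[0,0,0],[0,0,0],[0,0,0],[0,0,0],[0,0,0]],"spin":[0,0,0,0,0,0,0],"gripper":[0,0,0,0,0,0,0]}' 30
python3 -m creep '{"translation":[[0,0,20],[0,0,35],[0,0,40],[0,0,35],[0,-30,0],[0,-36,0],[0,-36,0],[0,-36,0]],"spin":[0,0,0,0,0.02,0.02,0.02,0.02],"gripper":[0,0,0,0,0,0,0,0]}' 30
python3 -m creep '{"translation":[[0,-36,0],[0,-36,0],[0,-36,0],[0,-36,0],[0,-36,0],[0,-24,0],[0,-10,0],[0,0,0]],"spin":[0,0,0,0,0,0,0,0],"gripper":[0,0,0,0,0,0,0,0]}' 30
```

```text
t: 24.6
eef_pos: [0.5737, 0.3718, 0.0275]
ee_rot: [-3.139, 0.002, -1.652]
force: [0.5, -0.2, -0.1]
width: 0.0771
gripper_force: 0.0
t: 25.3
eef_pos: [0.5727, 0.3708, 0.0259]
ee_rot: [-3.141, 0.0, -1.653]
force: [-2.3, 0.1, 5.0]
width: 0.0441
gripper_force: 29.6
t: 26.1
eef_pos: [0.5724, 0.2314, 0.1551]
ee_rot: [3.141, -0.0, -1.572]
force: [-0.6, -0.5, -1.0]
width: 0.0442
gripper_force: 29.6
t: 26.9
eef_pos: [0.5726, 0.0176, 0.1553]
ee_rot: [3.141, -0.0, -1.575]
force: [0.5, 0.1, -1.7]
width: 0.044
gripper_force: 29.6
```

Lower it, release, and go to the last bun at (0.445,0.363).

```bash
python3 -m creep '{"translation":[[0,0,-30],[0,0,-35],[0,0,-30],[0,0,-15],[0,0,-6],[0,0,0]],"spin":[0,0,0,0,0,0],"gripper":[0,0,0,0,0,0]}' 
python3 -m creep '{"translation":[[0,0,0],[0,0,0],[0,0,0],[0,0,20],[0,0,35],[0,0,35],[0,0,35]],"spin":[0,0,0,0,0,0,0],"gripper":[0.65,0.65,0.65,0.65,0.65,0.65,0.65]}' 
python3 -m creep '{"translation":[[-13,30,0],[-13,36,0],[-13,36,0],[-13,36,0],[-13,36,0],[-13,36,0],[-13,36,0],[-13,36,0]],"spin":[0,0,0,0,0,0,0,0],"gripper":[1,1,1,1,1,1,1,1]}'
python3 -m creep '{"translation":[[-13,36,0],[-10,23,0],[0,4,0],[0,0,0]],"spin":[0.04,0.04,0,0],"gripper":[1,1,1,1]}'
python3 - <<'E'
from h import *
buns()
for c in ['scene','top']:
    cams.grab_frame(c); show(c,'bun0')
E
```

```text
t: 27.5
eef_pos: [0.5727, 0.0195, 0.0392]
ee_rot: [3.141, -0.001, -1.572]
force: [-0.6, 0.2, -0.7]
width: 0.044
gripper_force: 29.6
t: 28.2
eef_pos: [0.5727, 0.0187, 0.1664]
ee_rot: [-3.141, 0.0, -1.573]
force: [-0.2, 0.4, -1.1]
width: 0.057
gripper_force: 0.0
t: 29.0
eef_pos: [0.4681, 0.3023, 0.1652]
ee_rot: [-3.141, 0.001, -1.573]
force: [0.6, 0.2, 0.3]
width: 0.0875
gripper_force: 0.0
t: 29.4
eef_pos: [0.4455, 0.3644, 0.1648]
ee_rot: [-3.141, 0.0, -1.492]
force: [-0.2, -0.3, -0.3]
width: 0.0875
gripper_force: 0.0
('scene', [0.458, 0.354, 0.054], 0.79)
('top', [0.445, 0.355, 0.062], 0.7)
('wrist', [0.447, 0.358, 0.059], 0.9)
('scene', [0.444, 0.363, 0.016], 0.6)
29.85 [0.446  0.3633 0.1647] [-3.142  0.    -1.494]
scene bun0 pinpoint [ 0.489 -0.068  0.03 ] 0.96 
scene bun0 pinpoint [0.577 0.02  0.029] 0.93 
scene bun0 pinpoint [ 0.262  0.27  -0.001] 0.92 
scene bun0 pinpoint [0.55  0.565 0.002] 0.71 
scene bun0 pinpoint [0.442 0.362 0.018] 0.7 
scene bun0 pinpoint [ 0.576 -0.068  0.03 ] 0.68 
scene bun0 pinpoint [0.225 0.398 0.001] 0.66 
scene bun0 pinpoint [ 0.503  0.312 -0.003] 0.63 
scene bun0 pinpoint [ 0.77   0.064 -0.   ] 0.61 
scene bun0 pinpoint [ 0.77   0.192 -0.002] 0.42 
top bun0 pinpoint [0.223 0.408 0.002] 0.98 
top bun0 pinpoint [ 0.26   0.267 -0.   ] 0.96 
top bun0 pinpoint [0.572 0.021 0.029] 0.92 
top bun0 pinpoint [ 0.571 -0.072  0.034] 0.86 
top bun0 pinpoint [0.444 0.364 0.023] 0.85 
top bun0 pinpoint [ 0.775  0.06  -0.004] 0.79 
top bun0 pinpoint [ 0.492 -0.07   0.032] 0.69
```

```bash
python3 -m creep '{"translation":[[-1,0,-15],[0,0,-40],[0,0,-40],[0,0,-30],[0,0,-14],[0,0,0],[0,0,0],[0,0,0]],"spin":[0,0,0,0,0,0,0,0],"gripper":[1,1,1,1,1,1,0,0]}' 25
python3 -m creep '{"translation":[[0,0,0],[0,0,0],[0,0,0],[0,0,0],[0,0,0],[0,0,0],[0,0,0]],"spin":[0,0,0,0,0,0,0],"gripper":[0,0,0,0,0,0,0]}' 30
python3 -m creep '{"translation":[[0,0,20],[0,0,35],[0,0,40],[0,0,35],[4,-30,0],[5,-36,0],[5,-36,0],[5,-36,0]],"spin":[0,0,0,0,-0.02,-0.02,-0.02,-0.02],"gripper":[0,0,0,0,0,0,0,0]}' 30
python3 -m creep '{"translation":[[5,-36,0],[5,-36,0],[5,-36,0],[5,-36,0],[5,-36,0],[0,-18,0],[0,-9,0],[0,0,0]],"spin":[0,0,0,0,0,0,0,0],"gripper":[0,0,0,0,0,0,0,0]}' 30
```

```text
t: 30.85
eef_pos: [0.4453, 0.3645, 0.0268]
ee_rot: [-3.14, 0.002, -1.493]
force: [-0.6, -0.9, 0.4]
width: 0.0769
gripper_force: 0.0
t: 31.55
eef_pos: [0.4449, 0.3639, 0.0259]
ee_rot: [-3.141, 0.0, -1.493]
force: [-1.4, -0.2, 5.3]
width: 0.0442
gripper_force: 29.6
t: 32.35
eef_pos: [0.4633, 0.2243, 0.1552]
ee_rot: [3.141, -0.0, -1.573]
force: [0.9, -0.7, -1.2]
width: 0.0441
gripper_force: 29.6
t: 33.15
eef_pos: [0.4884, 0.0179, 0.1552]
ee_rot: [3.141, -0.0, -1.574]
force: [0.1, 0.8, -1.5]
width: 0.0441
gripper_force: 29.6
```

```bash
python3 -m creep '{"translation":[[0,0,-30],[0,0,-35],[0,0,-30],[0,0,-15],[0,0,-6],[0,0,0]],"spin":[0,0,0,0,0,0],"gripper":[0,0,0,0,0,0]}' 
python3 -m creep '{"translation":[[0,0,0],[0,0,0],[0,0,0],[0,0,20],[0,0,35],[0,0,35],[0,0,35],[0,0,35]],"spin":[0,0,0,0,0,0,0,0],"gripper":[0.65,0.65,0.65,0.65,0.65,0.65,0.65,0.65]}' 
python3 -m creep '{"translation":[[0,30,10],[0,36,10],[0,36,10],[0,36,0],[0,30,0],[0,0,0]],"spin":[0.15,0.15,0.15,0.15,0.15,0.15],"gripper":[1,1,1,1,1,1]}'
python3 - <<'E'
from h import *
for c in ['scene','top']:
    f=cams.grab_frame(c); show(c,'bun0'); show(c,'lid_knob')
    i=f['img']; k=i[190:340,190:390] if c=='scene' else i[160:300,250:450]
    cv2.imwrite(f'pics/e_{c}.png',cv2.resize(k,None,fx=3,fy=3,interpolation=2)[:,:,::-1])
cv2.imwrite('pics/e.png',np.vstack([cv2.imread('pics/e_scene.png'),cv2.imread('pics/e_top.png')])[:,:,:][::1][:900])
im=cv2.imread('pics/e.png'); cv2.imwrite('pics/e.png',cv2.resize(im,(400,580)))
print(get_state()['eef_pos'])
E
```

```text
t: 33.75
eef_pos: [0.4886, 0.0195, 0.0392]
ee_rot: [3.14, -0.001, -1.572]
force: [0.0, -0.7, -0.1]
width: 0.0444
gripper_force: 29.6
t: 34.55
eef_pos: [0.4886, 0.0186, 0.2017]
ee_rot: [-3.14, 0.001, -1.573]
force: [1.1, -0.2, 0.2]
width: 0.0571
gripper_force: 0.0
t: 35.15
eef_pos: [0.4889, 0.1898, 0.23]
ee_rot: [-3.14, -0.0, -0.664]
force: [-0.9, 0.1, -0.1]
width: 0.0874
gripper_force: 0.0
scene bun0 pinpoint [ 0.491 -0.072  0.03 ] 0.96 
scene bun0 pinpoint [0.769 0.063 0.   ] 0.93 
scene bun0 pinpoint [ 0.574 -0.069  0.029] 0.76 
scene bun0 pinpoint [0.224 0.403 0.002] 0.75 
scene bun0 pinpoint [0.574 0.018 0.029] 0.63 
scene bun0 pinpoint [0.487 0.018 0.028] 0.61 
scene bun0 pinpoint [0.262 0.271 0.005] 0.56 
scene lid_knob pinpoint [ 0.673 -0.323  0.138] 0.92 
scene lid_knob pinpoint [ 0.768  0.191 -0.   ] 0.34 
top bun0 pinpoint [ 0.489 -0.069  0.032] 0.96 
top bun0 pinpoint [ 0.261  0.265 -0.001] 0.94 
top bun0 pinpoint [0.572 0.019 0.031] 0.9 
top bun0 pinpoint [0.487 0.018 0.033] 0.83 
top bun0 pinpoint [ 0.572 -0.07   0.03 ] 0.76 
top bun0 pinpoint [ 0.773  0.061 -0.001] 0.59 
top lid_knob pinpoint [ 0.674 -0.327  0.129] 0.79 
top lid_knob pinpoint [ 0.532 -0.031 -0.002] 0.53 
[0.48872059 0.18612958 0.22977043]
```

View pics/e.png

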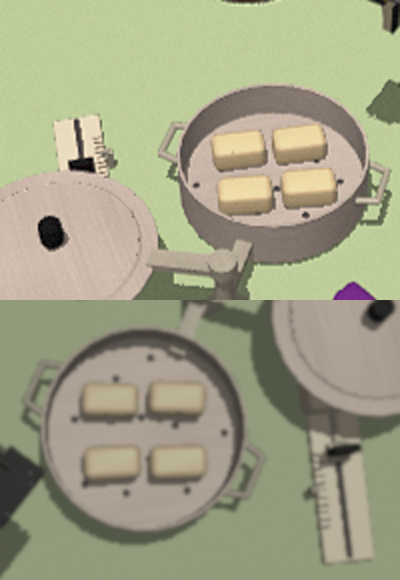

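Both views show the four cream buns flat in one layer on the rack, at e.png (238,150), (300,144), (245,195) and (308,187) in the scene half. The lid is still swung aside. Now I fetch the knob.

```bash
python3 -m creep '{"translation":[[12,-34,0],[12,-34,0],[12,-34,0],[12,-34,0],[12,-34,0],[12,-34,0],[12,-34,0],[12,-34,0]],"spin":[0.1,0.1,0.1,0.1,0.1,0.1,0.1,0.1],"gripper":[1,1,1,1,1,1,1,1]}'
python3 -m creep '{"translation":[[12,-34,0],[12,-34,0],[12,-34,0],[13,-34,0],[13,-34,0],[13,-34,0],[13,-34,0],[0,0,0]],"spin":[0.09,0.09,0.09,0.09,0.09,0.09,0.09,0],"gripper":[1,1,1,1,1,1,1,1]}'
python3 -m creep '{"translation":[[0,0,0]],"spin":[0],"gripper":[1]}'
python3 - <<'E'
from h import *
for c in ['scene','wrist']: cams.grab_frame(c); show(c,'lid_knob')
s=get_state(); print(s['eef_pos'],s['ee_rot'])
E
```

```text
t: 36.25
eef_pos: [0.5848, -0.0875, 0.2298]
ee_rot: [-3.142, -0.0, 0.128]
force: [0.4, 0.5, 0.3]
width: 0.0876
gripper_force: 0.0
t: 37.05
eef_pos: [0.6724, -0.328, 0.2279]
ee_rot: [-3.141, 0.002, 0.753]
force: [0.1, 0.6, -0.3]
width: 0.0877
gripper_force: 0.0
t: 37.15
eef_pos: [0.672, -0.3249, 0.2286]
ee_rot: [-3.14, 0.001, 0.752]
force: [-0.1, 1.0, 0.7]
width: 0.0876
gripper_force: 0.0
scene lid_knob pinpoint [ 0.672 -0.324  0.138] 0.73 
scene lid_knob pinpoint [ 0.553  0.565 -0.002] 0.26 
wrist lid_knob pinpoint [ 0.67  -0.324  0.137] 0.78 
[ 0.67256861 -0.32258507  0.23008803] [ 3.14123631e+00 -3.25945683e-04  7.56798700e-01]
```

```bash
python3 -m creep '{"translation":[[1,-3,-10],[0,0,-30],[0,0,-30],[0,0,-26],[0,0,-10],[0,0,0],[0,0,0],[0,0,0]],"spin":[0,0,0,0,0,0,0,0],"gripper":[1,1,1,1,1,1,0,0]}' 30
python3 -m creep '{"translation":[[0,0,0],[0,0,0],[0,0,0],[0,0,0],[0,0,0],[0,0,0],[0,0,0],[0,0,0]],"spin":[0,0,0,0,0,0,0,0],"gripper":[0,0,0,0,0,0,0,0]}' 30
python3 - <<'E'
import numpy as np
from h import get_state
p=get_state()['eef_pos'][:2]-[.731,-.112]; A=np.degrees(np.arctan2(p[1],p[0]))%360; print(A,np.hypot(*p))
a=np.radians(np.arange(A,156,-6)); p=220*np.c_[np.cos(a),np.sin(a)]; print(np.diff(p,axis=0).round(0).astype(int).tolist(), np.degrees(a[-1]))
E
```

```text
t: 38.15
eef_pos: [0.6748, -0.3265, 0.1256]
ee_rot: [3.139, -0.001, 0.758]
force: [-0.2, -0.5, 0.6]
width: 0.0766
gripper_force: 0.0
t: 38.95
eef_pos: [0.6738, -0.3262, 0.1235]
ee_rot: [-3.141, -0.0, 0.757]
force: [0.5, -0.5, 0.3]
width: 0.0293
gripper_force: 30.0
255.03951701207666 0.22166486842136723
[[-22, 7], [-21, 9], [-20, 12], [-19, 14], [-17, 15], [-15, 17], [-14, 19], [-12, 20], [-9, 21], [-7, 22], [-5, 23], [-2, 23], [0, 23], [2, 23], [5, 23], [7, 22]] 159.03951701207666
```

```bash
python3 -m creep '{"translation":[[-22,7,0],[-21,9,0],[-20,12,0],[-19,14,0],[-17,15,0],[-15,17,0]],"spin":[-0.04,-0.06,-0.08,-0.08,-0.08,-0.08],"gripper":[0,0,0,0,0,0]}' 30
python3 -m creep '{"translation":[[-14,19,0],[-12,20,0],[-9,21,0],[-7,22,0],[-5,23,0]],"spin":[-0.08,-0.08,-0.08,-0.08,-0.08],"gripper":[0,0,0,0,0]}' 30
python3 -m creep '{"translation":[[-2,23,0],[0,23,0],[2,23,0],[0,0,0]],"spin":[-0.08,-0.08,-0.08,0],"gripper":[0,0,0,0]}' 30
python3 - <<'E'
from h import *
cams.grab_frame('scene'); show('scene','lid_knob'); print(get_state()['force'])
E
```

```text
t: 39.55
eef_pos: [0.5587, -0.2529, 0.1234]
ee_rot: [3.141, 0.0, 0.332]
force: [3.1, -3.8, -3.3]
width: 0.0291
gripper_force: 30.0
t: 40.05
eef_pos: [0.5109, -0.1476, 0.1234]
ee_rot: [3.141, 0.002, -0.068]
force: [-0.0, -3.9, -3.5]
width: 0.0294
gripper_force: 30.0
t: 40.45
eef_pos: [0.5109, -0.0769, 0.1233]
ee_rot: [3.141, 0.003, -0.305]
force: [-5.9, -0.7, 2.5]
width: 0.0294
gripper_force: 30.0
scene lid_knob pinpoint [ 0.513 -0.076  0.137] 0.57 
scene lid_knob pinpoint [ 0.531 -0.026  0.002] 0.43 
[-6.72796936  0.30672166  3.9222043 ]
```

```bash
python3 -m creep '{"translation":[[5,18,0],[6,18,0],[3,7,0],[0,0,0]],"spin":[-0.05,-0.05,0,0],"gripper":[0,0,0,0]}' 30
python3 -m creep '{"translation":[[2,4,0],[2,4,0],[0,0,0]],"spin":[0,0,0],"gripper":[0,0,0]}' 30
python3 - <<'E'
from h import *
cams.grab_frame('scene'); show('scene','lid_knob'); print(get_state()['force'])
E
```

```text
t: 40.95
eef_pos: [0.524, -0.0348, 0.1232]
ee_rot: [3.14, 0.005, -0.403]
force: [-10.6, 2.9, 8.5]
width: 0.0296
gripper_force: 30.0
t: 41.25
eef_pos: [0.5275, -0.0273, 0.1232]
ee_rot: [3.139, 0.005, -0.404]
force: [-12.6, 2.7, 9.4]
width: 0.0299
gripper_force: 30.0
scene lid_knob pinpoint [ 0.529 -0.029  0.136] 0.92 
[-12.60451882   4.05613629   7.45414262]
```

```bash
python3 -m creep '{"translation":[[0,4,0],[0,4,0],[0,0,0]],"spin":[0,0,0],"gripper":[0,0,0]}' 30
python3 -m creep '{"translation":[[0,4,0],[0,0,0],[0,0,0]],"spin":[0,0,0],"gripper":[0,0,0]}' 30
```

```text
t: 41.65
eef_pos: [0.5286, -0.0234, 0.1231]
ee_rot: [3.134, 0.002, -0.402]
force: [-0.6, -22.4, -0.5]
width: 0.0294
gripper_force: 30.0
t: 41.95
eef_pos: [0.5284, -0.0231, 0.1231]
ee_rot: [3.129, 0.001, -0.403]
force: [4.5, -42.7, -5.6]
width: 0.0296
gripper_force: 30.0
```

```bash
python3 -m creep '{"translation":[[0,-4,0],[0,0,0],[0,0,0],[0,0,0],[0,0,0],[0,0,30],[0,0,35],[0,0,35]],"spin":[0,0,0,0,0,0,0,0],"gripper":[0,1,1,1,1,1,1,1]}'
python3 -m creep '{"translation":[[-2,-34,0],[-3,-34,0],[-3,-34,0],[-3,-34,0],[-3,-34,0],[-3,-34,0],[-3,-34,0],[-3,-32,0]],"spin":[-0.134,-0.134,-0.134,-0.134,-0.134,-0.134,-0.134,-0.134],"gripper":[0.5,0.5,0.5,0.5,0.5,0.5,0.5,0.5]}'
python3 -m creep '{"translation":[[0,0,0],[0,0,0]],"spin":[0,0],"gripper":[0.5,0.5]}'
python3 - <<'E'
from h import *
for k in range(2):
  for c in ['scene','wrist','top']:
    f=cams.grab_frame(c)
    for l in ['lid_knob','slide_tab','clip_mark','timer']:
        for r in getattr(nets,'pinpoint')(c,l)[:3]:
            p=np.array(r['centre'])
            if l=='lid_knob' or abs(p[1]+.28)<.05: print(c,l,p.round(4),round(r['confidence'],2))
f=cams.grab_frame('wrist'); cv2.imwrite('pics/f.png',f['img'][:,:,::-1])
f=cams.grab_frame('top'); cv2.imwrite('pics/g.png',cv2.resize(f['img'][170:300,360:460],None,fx=4.5,fy=4.5,interpolation=2)[:,:,::-1])
s=get_state();print(s['eef_pos'],s['ee_rot'],s['width'])
E
```

```text
t: 42.75
eef_pos: [0.5306, -0.0189, 0.2247]
ee_rot: [3.141, 0.0, -0.402]
force: [0.3, 1.1, 0.5]
width: 0.08
gripper_force: 0.0
t: 43.55
eef_pos: [0.5079, -0.2904, 0.2237]
ee_rot: [-3.141, -0.0, -1.48]
force: [1.2, 1.1, 0.5]
width: 0.0438
gripper_force: 0.0
t: 43.75
eef_pos: [0.5077, -0.2896, 0.2233]
ee_rot: [3.141, 0.0, -1.475]
force: [-0.1, 1.2, 0.1]
width: 0.0438
gripper_force: 0.0
scene lid_knob [ 0.5305 -0.0193  0.1392] 0.8
scene slide_tab [ 0.5012 -0.293   0.0622] 0.69
scene slide_tab [ 0.4524 -0.2537  0.0306] 0.54
scene clip_mark [ 0.4502 -0.2561  0.0348] 0.39
scene timer [ 0.5962 -0.2882  0.0016] 0.59
wrist slide_tab [ 0.5042 -0.2879  0.0576] 0.87
wrist clip_mark [ 0.4515 -0.2543  0.0343] 0.7
wrist timer [ 6.026e-01 -2.861e-01 -5.000e-04] 0.95
top lid_knob [ 0.5328 -0.0251  0.1325] 0.65
top slide_tab [ 0.5027 -0.2949  0.0617] 0.53
scene lid_knob [ 0.5279 -0.0212  0.1364] 0.83
scene slide_tab [ 0.5001 -0.2882  0.0599] 0.51
scene slide_tab [ 0.5978 -0.2838 -0.0017] 0.22
scene clip_mark [ 0.4497 -0.2568  0.0348] 0.59
scene timer [ 0.5951 -0.2863 -0.0018] 0.72
wrist slide_tab [ 0.5013 -0.2894  0.0569] 0.55
wrist clip_mark [ 0.4499 -0.2566  0.0304] 0.69
wrist timer [ 0.6018 -0.2857  0.0019] 0.64
top lid_knob [ 0.5328 -0.0252  0.1308] 0.95
top lid_knob [7.690e-01 1.908e-01 1.000e-04] 0.25
top slide_tab [ 0.5047 -0.2943  0.0615] 0.72
[ 0.50773672 -0.28924616  0.22355102] [ 3.14158590e+00  1.47136368e-06 -1.47475012e+00] 0.04362444856773375
```

View pics/f.png

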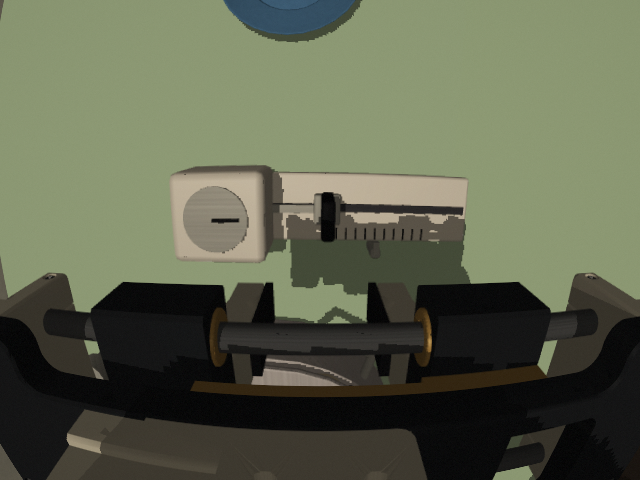

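The wrist view shows the timer housing at (220,212), the black tab at (327,216), the slot running from (345,207) to (462,211) and the marker clip at about (373,247). I enlarge it for sub-pixel work.

Run:
```python
import cv2
i=cv2.imread('pics/f.png')[160:270,300:480]; cv2.imwrite('pics/f2.png',cv2.resize(i,None,fx=4.4,fy=4.4,interpolation=cv2.INTER_CUBIC))
```

```text
(no output)
```

View pics/f2.png

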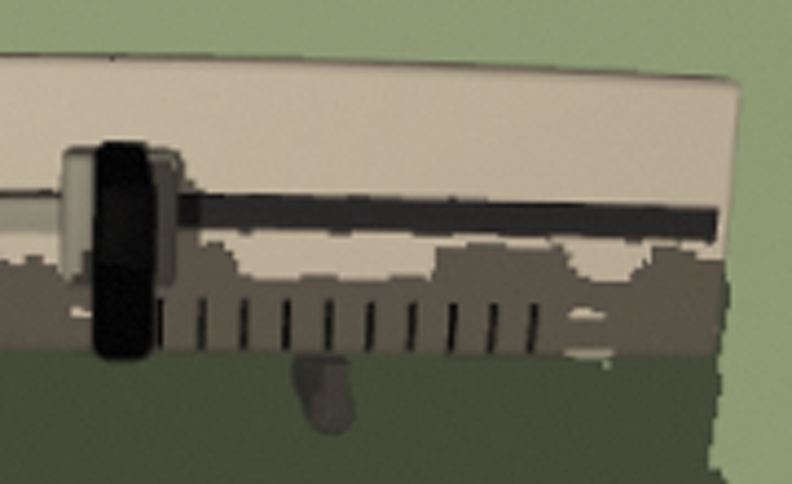

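View pics/g.png

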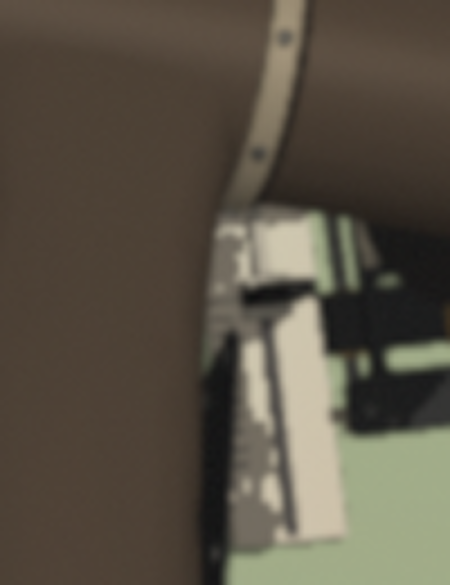

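```bash
cat >> h.py <<'E'
def fray(f,uv,z):
    K=f['mtx']; a=(uv[0]-K[0,2])/K[0,0]; b=(uv[1]-K[1,2])/K[1,1]; th=np.hypot(a,b); s=np.sin(th)/th
    d=f['R'].T@np.array([a*s,b*s,np.cos(th)]); o=-f['R'].T@np.array(f['t']); return (o+d*(z-o[2])/d[2]).round(4)
def fpix(f,X):
    c=f['R']@np.array(X)+f['t']; r=np.hypot(c[0],c[1]); th=np.arctan2(r,c[2]); return f['mtx'][:2,2]+np.array([f['mtx'][0,0]*c[0],f['mtx'][1,1]*c[1]])*th/r
E
python3 - <<'E'
from h import *
f=cams.grab_frame('wrist'); print('cam',(-f['R'].T@np.array(f['t'])).round(3))
F=lambda u,v:(300+u/4.4,160+v/4.4)
P=[fray(f,F(200,210),.012),fray(f,F(717,224),.012)]; print('slot',P); d=P[0]-P[1]; yaw=np.arctan2(d[1],d[0]); print('yaw',np.degrees(yaw))
for n,uv,z in [('tabtop L',(125,145),.077),('tab top Llow',(125,145),.026),('tab other end, top',(122,355),.077),('clip a',(335,425),.036),('clip a2',(330,400),.036),('clip b',(312,362),.036),('tick0',(160,325),.012),('tick9',(533,328),.012),('deckend',(725,215),.012)]:
    p=fray(f,F(*uv),z); q=p-P[0]; c,s=np.cos(yaw),np.sin(yaw); print(n,p,'timerframe',(c*q[0]+s*q[1]).round(4),(-s*q[0]+c*q[1]).round(4))
fp=lambda X:((fpix(f,X)-[300,160])*4.4).round(0)
for X in [(.451,-.2555,.036),(.451,-.2555,.0),(.5025,-.291,.077),(.5025,-.291,.026)]: print(X,fp(X))
E
```

```text
cam [ 0.515 -0.365  0.381]
slot [array([ 0.4822, -0.2927,  0.012 ]), array([ 0.3559, -0.303 ,  0.012 ])]
yaw 4.662259920469461
tabtop L [ 0.5035 -0.3164  0.077 ] timerframe 0.0193 -0.0254
tab top Llow [ 0.5015 -0.3083  0.026 ] timerframe 0.018 -0.0171
tab other end, top [ 0.4999 -0.2754  0.077 ] timerframe 0.019 0.0158
clip a [ 0.4484 -0.2516  0.036 ] timerframe -0.0303 0.0437
clip a2 [ 0.4504 -0.2573  0.036 ] timerframe -0.0288 0.0379
clip b [ 0.4556 -0.2657  0.036 ] timerframe -0.0243 0.0291
tick0 [ 0.4885 -0.2644  0.012 ] timerframe 0.0086 0.0277
tick9 [ 0.3987 -0.2724  0.012 ] timerframe -0.0816 0.027
deckend [ 0.3542 -0.3055  0.012 ] timerframe -0.1286 -0.0024
(0.451, -0.2555, 0.036) [326. 407.]
(0.451, -0.2555, 0.0) [306. 361.]
(0.5025, -0.291, 0.077) [117. 276.]
(0.5025, -0.291, 0.026) [113. 221.]
```

```bash
python3 -m creep '{"translation":[[-6,-2,0],[0,0,-35],[0,0,-40],[0,0,-40],[0,0,-35],[0,0,-24],[0,0,-10],[0,0,0]],"spin":[-0.015,0,0,0,0,0,0,0],"gripper":[0.5,0.5,0.5,0.5,0.5,0.5,0.5,0.5]}' 30
python3 -m creep '{"translation":[[0,0,0],[0,0,0],[0,0,0],[0,0,0],[0,0,0],[0,0,0],[0,0,0]],"spin":[0,0,0,0,0,0,0],"gripper":[0,0,0,0,0,0,0]}' 40
```

```text
t: 46.2
eef_pos: [0.5008, -0.2912, 0.0385]
ee_rot: [3.139, 0.001, -1.49]
force: [-0.9, 0.1, 1.1]
width: 0.0438
gripper_force: 0.0
t: 46.9
eef_pos: [0.5016, -0.2914, 0.0403]
ee_rot: [3.142, -0.0, -1.489]
force: [-2.3, 0.8, 6.0]
width: 0.0118
gripper_force: 40.0
```

```bash
python3 -m creep '{"translation":[[-8,-0.6,0],[-10,-0.8,0],[-10,-0.8,0],[-10,-0.8,0],[-7,-0.6,0],[-3.4,-0.3,0],[0,0,0]],"spin":[0,0,0,0,0,0,0],"gripper":[0,0,0,0,0,0,0]}' 50
python3 - <<'E'
from h import *
for c in ['scene','wrist','scene','wrist']:
    f=cams.grab_frame(c)
    P={}
    for l in ['slide_tab','clip_mark']:
        for r in nets.pinpoint(c,l)[:2]:
            p=np.array(r['centre'])
            if abs(p[1]+.28)<.05: print(c,l,p.round(4),round(r['confidence'],2)); P.setdefault(l,p)
    if len(P)==2: d=P['slide_tab']-P['clip_mark']; print('along',d[0]*.9967+d[1]*.0813)
cv2.imwrite('pics/i.png',cv2.resize(f['img'][130:290,250:500],None,fx=3,fy=3,interpolation=2)[:,:,::-1])
s=get_state();print(s['eef_pos'],s['force'],s['width'])
E
```

```text
t: 47.6
eef_pos: [0.4548, -0.2953, 0.0403]
ee_rot: [-3.139, -0.001, -1.489]
force: [4.4, 1.4, 1.3]
width: 0.0117
gripper_force: 50.0
scene slide_tab [ 0.4562 -0.2923  0.0613] 0.41
scene clip_mark [ 0.4502 -0.2549  0.0357] 0.36
scene clip_mark [ 0.4518 -0.2956  0.0629] 0.26
along 0.0029395800000000067
wrist slide_tab [ 0.4562 -0.2905  0.0573] 0.62
scene slide_tab [ 0.4515 -0.2935  0.0608] 0.54
scene clip_mark [ 0.4491 -0.2559  0.0326] 0.44
along -0.0006647999999999836
wrist slide_tab [ 0.4569 -0.2951  0.0553] 0.84
[ 0.45473644 -0.29529654  0.0402398 ] [3.8461334  2.97180459 5.55328412] 0.011613880514972762
```

View pics/i.png

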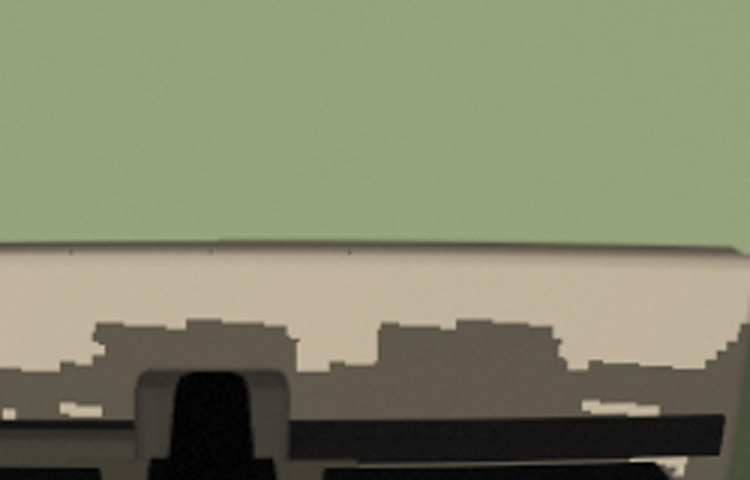

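The crop shows the tab held in the fingers at (212,415) and no sign of slip. The estimates put it within about 1.5 mm of the clip, so I nudge it 1 mm and hold.

```bash
python3 -m creep '{"translation":[[-1.2,-0.1,0],[0,0,0],[0,0,0],[0,0,0],[0,0,0],[0,0,0],[0,0,0],[0,0,0]],"spin":[0,0,0,0,0,0,0,0],"gripper":[0,0,0,0,0,0,0,0]}' 50
python3 -m creep '{"translation":[[0,0,0],[0,0,0],[0,0,0],[0,0,0],[0,0,0]],"spin":[0,0,0,0,0],"gripper":[0,0,0,0,0]}' 50
python3 - <<'E'
from h import *
for c in ['scene','wrist','scene']:
    f=cams.grab_frame(c); show(c,'slide_tab'); show(c,'clip_mark'); show(c,'lid_knob')
E
```

```text
t: 49.0
eef_pos: [0.4535, -0.2954, 0.0402]
ee_rot: [-3.14, -0.001, -1.489]
force: [5.4, 3.0, 5.2]
width: 0.0117
gripper_force: 50.0
t: 49.5
eef_pos: [0.4535, -0.2954, 0.0403]
ee_rot: [-3.139, -0.001, -1.489]
force: [4.3, 3.3, 7.1]
width: 0.0117
gripper_force: 50.0
scene slide_tab pinpoint [ 0.455 -0.294  0.062] 0.41 
scene clip_mark pinpoint [ 0.45  -0.255  0.036] 0.52 
scene lid_knob pinpoint [ 0.53  -0.023  0.136] 0.98 
scene slide_tab pinpoint [ 0.452 -0.296  0.063] 0.57 
scene clip_mark pinpoint [ 0.45  -0.257  0.034] 0.49 
scene lid_knob pinpoint [ 0.534 -0.02   0.137] 0.96 
scene lid_knob pinpoint [0.554 0.565 0.001] 0.56
```

```bash
python3 -m creep '{"translation":[[0,0,0],[0,0,30],[0,0,45],[0,0,45],[0,0,40],[0,0,0],[0,0,0],[0,0,0]],"spin":[0,0,0,0,0,0,0,0],"gripper":[1,1,1,1,1,1,1,1]}'
python3 -m creep '{"translation":[[0,0,0],[0,0,0],[0,0,0],[0,0,0],[0,0,0],[0,0,0],[0,0,0],[0,0,0]],"spin":[0,0,0,0,0,0,0,0],"gripper":[1,1,1,1,1,1,1,1]}'
python3 -m creep '{"translation":[[0,0,0],[0,0,0],[0,0,0],[0,0,0],[0,0,0],[0,0,0],[0,0,0],[0,0,0]],"spin":[0,0,0,0,0,0,0,0],"gripper":[1,1,1,1,1,1,1,1]}'
python3 - <<'E'
from h import *
for c in ['scene','wrist']:
    f=cams.grab_frame(c); 
    for l in ['slide_tab','clip_mark','lid_knob','jar','saucer','ladle']: show(c,l)
    cv2.imwrite(f'pics/j_{c}.png',f['img'][:,:,::-1])
E
```

```text
t: 50.9
eef_pos: [0.4506, -0.2949, 0.1979]
ee_rot: [3.138, 0.002, -1.49]
force: [-0.2, -0.1, 0.3]
width: 0.0703
gripper_force: 0.0
t: 51.7
eef_pos: [0.4522, -0.2953, 0.1996]
ee_rot: [-3.141, -0.0, -1.49]
force: [-0.9, -0.1, -0.1]
width: 0.0878
gripper_force: 0.0
t: 52.5
eef_pos: [0.4521, -0.2952, 0.1995]
ee_rot: [3.142, 0.0, -1.49]
force: [-0.5, -0.0, -0.4]
width: 0.0877
gripper_force: 0.0
scene slide_tab pinpoint [ 0.501 -0.292  0.06 ] 0.76 
scene clip_mark pinpoint [ 0.448 -0.254  0.034] 0.5 
scene lid_knob pinpoint [ 0.532 -0.024  0.139] 0.95 
scene jar pinpoint [0.766 0.192 0.   ] 0.63 
scene saucer pinpoint [ 0.561 -0.534 -0.004] 0.94 
scene ladle pinpoint [ 0.553  0.565 -0.   ] 0.74 
wrist slide_tab pinpoint [ 0.502 -0.288  0.058] 0.69 
wrist clip_mark pinpoint [ 0.505 -0.288  0.057] 0.67 
wrist clip_mark pinpoint [ 0.454 -0.256  0.036] 0.6
```

View pics/j_scene.png

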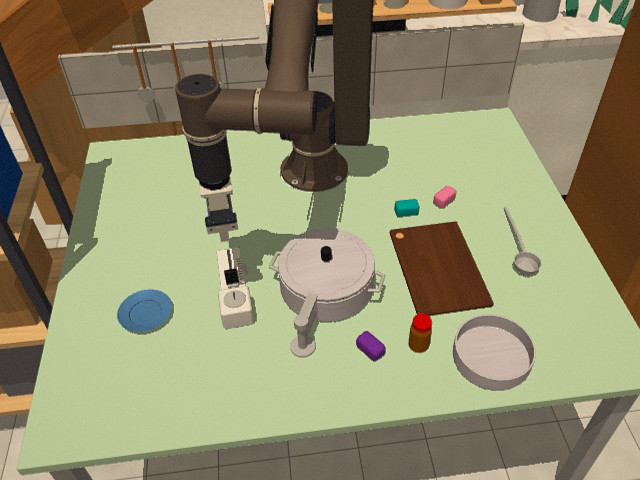

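The scene view shows the lid over the pot with its knob at (326,254), the slide back home at (231,276), the board empty at (440,267) and the bystanders unmoved. The gripper is clear of everything, so I hand the job in.

```bash
python3 -c "
from h import *
print(arm.job_done())"
```

```text
the job is handed in; nothing more can be done
None
```

I handed the job in with all four cream buns flat on the rack, the lid shut, and the slide run home after a hold of over a second within about 2 mm of the clip; no verdict was returned.

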